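# Shut the draught shield of the lab balance and tare it

## Robot

A 6-joint arm with a two-finger parallel gripper is mounted at the origin on a cart in front of the work surface, level with it; the furniture and walls round the work are solid. World frame = base frame: x ahead of the robot, y to its left, z up, the work surface at z = 0. Lengths are in mm, angles in rad, forces in N, time in s.
With the tool pointing down it reaches from about 350 to 775 mm from the base axis. Payload 7.3 kg.
Tool frame: the origin (TCP) lies at the very end of the fingers, on their centre line; the grasp point (between the pads) lies behind it (bot.grip_point_offset is the z of the grasp point in the tool frame, in mm); z points along the fingers, y is the line along which they close (so a half turn about z gives the same grasp; the last joint's range is limited). The gripper opens to 92 mm and grips with 3 to 60 N. Pads are 19 mm wide; open, the fingers measure 130 mm over their backs; the gripper's body (75 mm by 190 mm) begins 47 mm behind the grasp point.
Start: joints at [-1.333, 0.342, 1.524, -0, 1.275, -0.146], TCP at [196.608, -486.816, 226.741] pointing down, gripper open.
Joint ranges: [-2.53, 2.53], [-0.77, 2.02], [0.04, 2.7], [-1, 4.14], [0.28, 2.66], [-3.11, 3.11]. Speed limits (rad/s): [2.57, 2.57, 3.14, 3.14, 3.14, 3.14].

## Interface

Orientations are given as [roll, pitch, yaw] about the fixed x, y, z axes, in that order (R = Rz(yaw) Ry(pitch) Rx(roll)).
In Python, from plant import bot gives the robot as it stands. The module is installed in compiled form; this text tells all that it offers.
- The arm moves only by the shell command python3 -m crank 'ROWS'. ROWS is JSON, a list that holds one entry, the list of rows, each a list of 5 numbers: the opening, from 0 (shut) to 1 (fully open), then the shift along the tool's x, y, z in cm, then the turn about the tool's z in degrees. In form: [[[claw, x, y, z, turn], ...]]. A call has exactly 10 rows; each row is the pose to reach, as a shift and turn from the pose commanded when the call began, along the tool's axes at that moment; what a row does not reach only later rows make up. A row lasts 1/10 s, in which the tool goes at most 50 mm and 8.59 degrees, less where a joint would pass 70% of its speed; a pose out of reach is approached as far as the arm can. A call with a gripper value outside its range is refused whole. The fingers move at their own pace and stop on an object; the grip force is fixed at half the most. Time passes only in rows, so rows that repeat a pose let the fingers close, or fill a call up. It gives the time, the measured TCP pose, the force, the opening and the grip force at its end, in the units of the state.
- bot.get_obs(): the state, without advancing time (a new reading comes with each control period).
- bot.capture(name): name is "side" or "top"; returns (picture, depth): 420x560x3 uint8, red, green, blue; 420x560 float32, mm along the optical axis (not along the pixel's ray), 0 where there is no reading.
- bot.calibration(name): a dict with "vertical_fov" (degrees; the focal length in pixels is half the picture's height over the tangent of half this angle, whatever the lens; pixels are square), "cx", "cy" (the principal point, pixels), "rvec" (rotation vector, rad) and "tvec" (3), from world to camera coordinates, as OpenCV has them. Camera axes: x right, y down, z forward; pixel columns grow to the right and rows downward; lengths in mm; the calibration is good to about 2 mm. A picture is of the moment at which its call begins. calibration takes no time and is no camera call.
- bot.close_job(): hands the job in; it is judged then, once.
The state is a dict: "time": time; "joint_positions": joint angles; "dq": joint speeds; "tau": joint torques, N m; "tool_pos": TCP position; "tcp_rot": TCP orientation; "contact_force": force on the tool from outside, world axes, zero at the start; "moment": the same for the moment, N m; "grip_width": finger opening in mm; "finger_force": force on a finger pad.
Only numpy, scipy, OpenCV 4.12 (cv2) and the standard library are available. Lean on these libraries where they do the work, as an engineer would, in place of code of your own. Each camera call takes 0.05 s, during which the arm holds its last target. There are 200 camera calls.

## Task

The weigh boat is on the balance and is ready to be zeroed. With the fingertips, gently push the sliding glass lid of the draught shield fully shut, then press the blue tare key down and let it come up again. Leave the other keys, the weigh boat and pan and the things beside the balance alone, lift nothing, and finish with the hand clear.

Things in the scene. Friction and masses are not known exactly. Their poses are not given: they have to be found in the camera images.
- balance: Fixed lab balance, 310 x 180 x 128 mm. Origin on the desk under the pan's centre; x from its front to its back, y to its left, z up. Key panel x -0.165 to -0.075 (37 mm high at the front, 49 at the back, 8 degree slope); glass chamber x -0.073 to 0.07, open at the top; tower x 0.07 to 0.145. Rails for the lid at y = +-0.081, tops 128 mm above the desk. Handle gently, under 25 N.
- shield_lid (a joint): Glass lid, 140 x 150 mm, top face 125 mm above the desk, sliding along the balance's x axis. 0 m = fully shut over the chamber (end stop); up to 0.075 m = open, back over the tower. Starts partly open, needs about 1.2 N to slide, stays where it is left.
- lid_catch (a point): On the lid's grey finger catch, a wedge 50 mm wide (y) and 17 mm high on the glass: upright back face (towards the tower), sloping front. The point is the middle of the back face, 9 mm above the glass, 134 mm above the desk, and moves with the lid; the glass goes on for 110 mm behind it. Push this face to the front (balance's -x) to shut the lid.
- tare_key (a joint): The blue tare key: 0 at rest, 0.004 m fully down; spring-loaded (1.2 N to start, 2.8 N fully down), comes up by itself. It counts as pressed from 0.0025 m.
- tare_key_top (a point): Centre of the top of the blue tare key with two white arrows, 18 mm (x) by 34 mm (y), 6 mm proud of the panel near the front of the balance, about 46 mm above the desk. Its z axis is normal to the panel. The front glass is 70 mm behind it; the next keys begin 20 mm beyond one end and 29 mm beyond the other.
- power_key (a joint): Green on/off key at the left on the same panel, 18 x 20 mm; joint value 0 at rest, up to 0.004 m when pressed. Not to be pressed.
- menu_key (a joint): Grey key right of the tare key on the same panel, 18 x 20 mm; joint value 0 at rest, up to 0.004 m when pressed. Not to be pressed.
- print_key (a joint): Grey key at the far right on the same panel, 18 x 20 mm; joint value 0 at rest, up to 0.004 m when pressed. Not to be pressed.
- weighing_pan: Round steel pan in the chamber, 100 mm across, its top 60 mm above the desk; origin at the centre of its top. Not to be touched.
- weigh_boat: White plastic weigh boat standing loose on the pan, 65 x 65 x 14 mm; origin at the centre of its underside. Not to be touched.
- amber_bottle: Brown bottle with a white cap, 56 mm across, 118 mm high, standing loose left of the balance; origin at the centre of its underside. Bystander.
- dropper_bottle: White dropper bottle with an orange cap, 33 mm across, 65 mm high, standing loose left of the balance; origin at the centre of its underside. Bystander.
- spoon: Steel spoon, 150 mm long, 31 mm wide, lying loose left of the bottles; origin at the centre of its underside. Bystander.

How it is judged (in metres and radians):
On the way, in this order (a step that is already met when the one before it is completed fails the run):
1. the glass lid is pushed fully shut (within 4 mm), with no key pressed (value of joint shield_lid below 0.004 m and value of joint tare_key below 0.001 m), for 0.2 s.
2. the blue tare key is pressed at least 2.5 mm down, with the lid shut (value of joint shield_lid below 0.004 m and value of joint tare_key above 0.0025 m), for 0.1 s.
3. the tare key has come up again (value of joint tare_key below 0.001 m), for 0.2 s.
At the end, for the whole second after the job is handed in: The lid is shut (within 4 mm), all four keys are up (within 1 mm), and the weigh boat, both bottles and the spoon stand or lie still where they were (within 10 mm, bottles upright) (all of step 1 and value of joint each of power_key, menu_key, print_key below 0.001 m and not (distance of weigh_boat from where it was at the start of the episode above 0.01 m) and not (distance of amber_bottle from where it was at the start of the episode above 0.01 m) and not (distance of dropper_bottle from where it was at the start of the episode above 0.01 m) and not (distance of spoon from where it was at the start of the episode above 0.01 m) and not (angle between amber_bottle's own z axis and vertical above 0.35 rad) and not (angle between dropper_bottle's own z axis and vertical above 0.35 rad) and linear speed of weigh_boat below 0.02 m/s); the robot touches nothing.
It fails at once if the tare key is pressed while the draught shield is open (value of joint tare_key above 0.0015 m and value of joint shield_lid above 0.004 m).
It fails at once if another key is pressed (value of joint any of power_key, menu_key, print_key above 0.0015 m).
It fails at once if the weigh boat or the pan is touched, or the boat shifts or is lifted (contact force between any of the arm, the fingers and weigh_boat above 0.3 N or contact force between the fingers and weighing_pan above 0.3 N or distance of weigh_boat from where it was at the start of the episode above 0.006 m).
It fails at once if a bottle or the spoon is pushed away, tipped or lifted (distance of any of amber_bottle, dropper_bottle, spoon from where it was at the start of the episode above 0.01 m or angle between any of amber_bottle, dropper_bottle's own z axis and vertical above 0.35 rad).
It fails at once if the balance, its lid or a key is pushed with more than 25 N (contact force between any of the fingers, the arm and balance above 25 N).
It also fails if it takes over 38 s, if anything falls off the work surface, if the arm or the gripper's body presses on something with over 40 N, if the wrist force passes 120 N, or if a joint passes its speed limit or range.

## Working session

There is one attempt and no reset: what is moved stays moved. The work goes in short steps, Python scripts to look and compute and a shell command to move; the robot and the scene stay as the last step left them, time stands still between calls to the robot, and variables do not carry over. Pictures are saved under pics/ and viewed, at most 10 in all, crops included, and the job is handed in when it is done.

```bash
mkdir -p pics
python3 - <<'E'
from plant import bot
import cv2,numpy as np
for n in("side","top"):
    p,d=bot.capture(n); cv2.imwrite(f"pics/{n}0.png",p[:,:,::-1]); np.savez(f"{n}0.npz",p=p,d=d)
    print(n,bot.calibration(n))
o=bot.get_obs(); print(o["time"],o["tool_pos"],o["tcp_rot"],o["contact_force"],o["grip_width"],bot.grip_point_offset)
E
```

```text
side {'vertical_fov': 45.50522740189495, 'cx': 282.9689521830752, 'cy': 214.00133251918493, 'rvec': array([ 0.26296921, -2.48865353,  1.74254148]), 'tvec': array([ 515.64853117,   12.9372948 , 1275.27543137])}
top {'vertical_fov': 47.530262242964504, 'cx': 274.6761129428094, 'cy': 208.435426051762, 'rvec': array([ 2.12903742, -2.14957979,  0.2003716 ]), 'tvec': array([371.9913484 , 467.57386129, 908.26771598])}
0.1 [ 196.4962862  -486.45354036  226.1261489 ] [-3.14026005e+00 -1.55069227e-04  3.83797975e-01] [-0.18409784 -0.59898689  0.089399  ] 91.84084273681303 -18.8
```

View pics/side0.png

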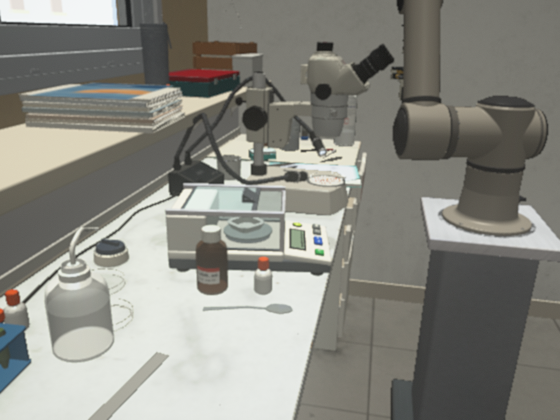

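View pics/top0.png

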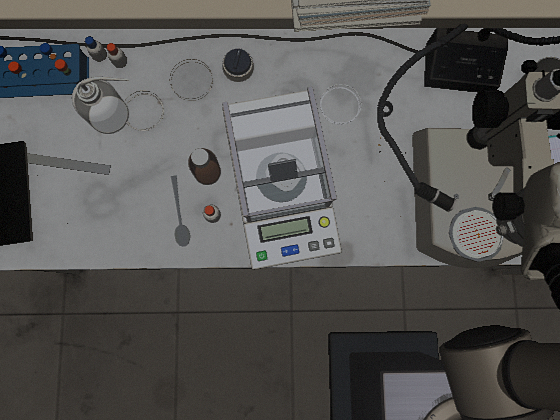

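The side picture shows the balance at about (245,225), with the bottles in front of it. In the top picture the catch is at (284,170), the blue key at (290,251), green at (261,256) and the grey keys at (314,246) and (328,243). Next I measure these.

```bash
cat > h.py <<'E'
from plant import bot
import cv2,numpy as np
def cam(n):
    c=bot.calibration(n); f=210/np.tan(np.radians(c["vertical_fov"]/2))
    R=cv2.Rodrigues(c["rvec"])[0]; return f,c["cx"],c["cy"],R,c["tvec"]
def world(n,u,v,d):
    f,cx,cy,R,t=cam(n); return R.T@(np.array([(u-cx)*d/f,(v-cy)*d/f,d])-t)
def onplane(n,u,v,z):
    f,cx,cy,R,t=cam(n); o=-R.T@t; r=R.T@np.array([(u-cx)/f,(v-cy)/f,1]); return o+r*(z-o[2])/r[2]
def proj(n,P):
    f,cx,cy,R,t=cam(n); q=R@np.asarray(P,float)+t; return np.array([cx+f*q[0]/q[2],cy+f*q[1]/q[2]])
E
python3 - <<'E'
from h import *
for n in("side","top"):
    z=np.load(n+"0.npz"); p=z["p"].astype(int); d=z["d"]
    r,g,b=p[...,0],p[...,1],p[...,2]
    box=np.zeros_like(r,bool)
    if n=="top": box[225:268,240:345]=1
    else: box[220:262,285:335]=1
    for nm,m in(("blue",(b>r+60)&(b>g+30)),("green",(g>r+50)&(g>b+30))):
        v,u=np.nonzero(m&box); print(n,nm,len(u),u.mean().round(2),v.mean().round(2),u.min(),u.max(),v.min(),v.max(), np.median([world(n,a,c,d[c,a]) for a,c in zip(u,v)],0).round(1), onplane(n,u.mean(),v.mean(),46).round(1))
z=np.load("top0.npz");d=z["d"]
print("catch",[(u,v,world("top",u,v,d[v,u]).round(0)) for u,v in((275,165),(284,165),(293,163),(284,170),(284,175),(260,200),(260,180))])
print("rails",[(u,v,world("top",u,v,d[v,u]).round(0)) for u,v in((233,150),(238,190),(318,130),(325,170))])
f,cx,cy,R,t=cam("top")
im=z["p"][:,:,::-1]
cv2.imwrite("pics/c1.png",cv2.resize(im[80:275,215:350],None,fx=4,fy=4,interpolation=cv2.INTER_CUBIC)[:, :][180:780])
s=np.load("side0.npz")["p"][:,:,::-1]
cv2.imwrite("pics/c2.png",cv2.resize(s[170:290,160:345],None,fx=4,fy=4,interpolation=cv2.INTER_CUBIC))
E
```

```text
side blue 50 317.62 240.02 314 321 237 243 [387.4 343.7  43.4] [387.2 349.2  46. ]
side green 36 319.06 251.42 315 323 249 254 [378.1 398.1  43.2] [377.4 403.5  46. ]
top blue 127 289.87 249.91 282 298 245 255 [387.8 338.9  45.8] [387.9 339.1  46. ]
top green 60 261.43 255.02 257 266 251 260 [378.6 393.1  45.6] [378.6 394.2  46. ]
catch [(275, 165, array([532., 368., 142.])), (284, 165, array([532., 352., 140.])), (293, 163, array([536., 335., 140.])), (284, 170, array([524., 352., 135.])), (284, 175, array([516., 352., 129.])), (260, 200, array([486., 396.,  50.])), (260, 180, array([508., 395., 127.]))]
rails [(233, 150, array([564., 444., 129.])), (238, 190, array([489., 434., 131.])), (318, 130, array([602., 287., 127.])), (325, 170, array([526., 277., 128.]))]
```

View pics/c1.png

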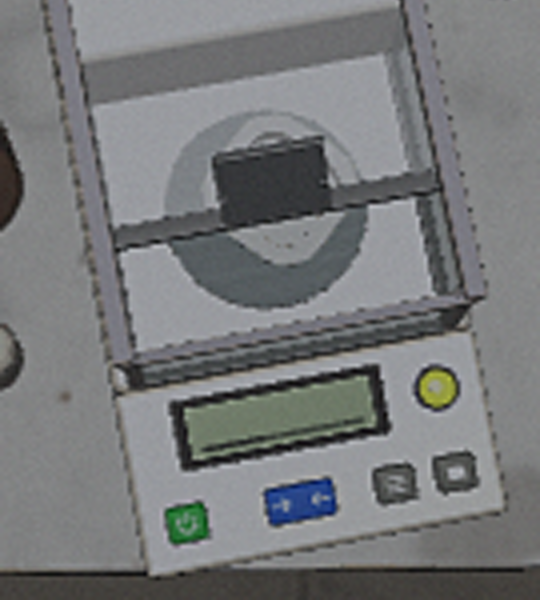

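View pics/c2.png

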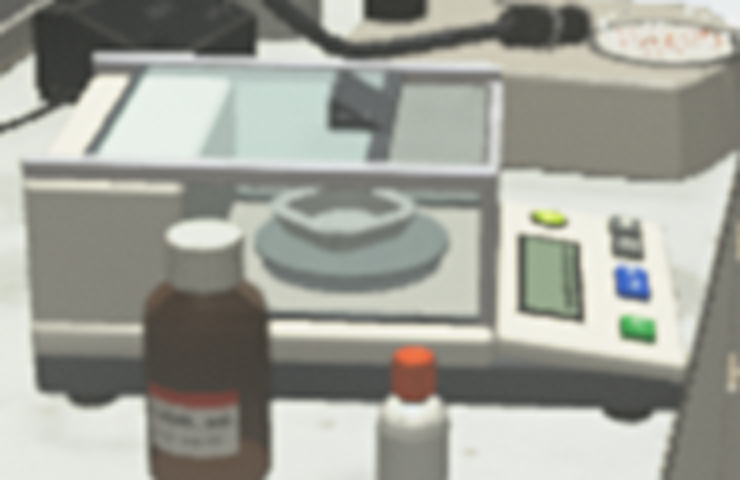

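The zoomed pictures show the lid's front edge running from (115,240) to (440,185) in the top crop, with the catch's back face at y≈140–150. The front wall is at (130,370) to (475,310), so the lid is about 60 mm open. Next come the yaw fit and a check of what stands in the swing path.

Run:
```python
from h import *
C=lambda x,y,z:onplane("top",215+(x+.5)/4-.5,125+(y+.5)/4-.5,z)[:2]
L=[C(60,10,128),C(118,350,128)];Rr=[C(412,0,128),C(470,290,128)]
print("rails",np.round(L,1),np.round(Rr,1),[np.degrees(np.arctan2(*(a[0]-a[1])[::-1])).round(2) for a in(L,Rr)])
K=[C(187,522,46),C(300,502,46),C(395,484,46),C(455,472,46)];print("keys",np.round(K,1));e=K[0]-K[3];print(np.degrees(np.arctan2(-e[0],e[1])))
fr=[C(152,574,30),C(505,508,30)];e=fr[0]-fr[1];print("front",np.round(fr,1),np.degrees(np.arctan2(-e[0],e[1])))
print("catch back top",C(216,152,142),C(325,137,142),"side:",onplane("side",160+334/4,170+75/4,142),onplane("side",160+385/4,170+85/4,142))
print("lid front edge",C(120,243,125),C(440,188,125))
# obstacle height map from both cams
H={}
for n in("top","side"):
    d=np.load(n+"0.npz")["d"]; f,cx,cy,R,t=cam(n)
    v,u=np.nonzero(d>0); q=d[v,u]; P=(np.c_[(u-cx)*q/f,(v-cy)*q/f,q]-t)@R
    for x,y,z in P:
        k=(int(x//60),int(y//60)); H[k]=max(H.get(k,-999),z)
print("cols x from -1*60; rows y")
for j in range(9,-12,-1): print(j*60,[int(H.get((i,j),-9)) for i in range(-1,14)])
```

```text
rails [[608.1 450.3]
 [449.2 423.6]] [[612.  287.9]
 [475.3 265.4]] [np.float64(9.53), np.float64(9.37)]
keys [[378.4 394.3]
 [387.5 339.6]
 [395.8 293.3]
 [401.3 264. ]]
9.996087352316362
front [[354.4 411.8]
 [384.9 237.8]] 9.956895370873987
catch back top [536.30311577 379.17915306] [542.91013313 330.26319202] side: [539.56039067 352.66316637 142.        ] [511.19059754 361.91234132 142.        ]
lid front edge [498.77134695 422.88215535] [523.32556239 277.16320354]
cols x from -1*60; rows y
540 [-739, -738, -736, -737, -736, -736, 2, 8, 10, 9, 5, 5, 14, 243, 243]
480 [-735, -738, -739, -739, -739, -738, 2, 5, 68, 118, 121, 5, 14, 244, 243]
420 [-736, -736, -737, -740, -735, -739, 3, 46, 131, 132, 131, 132, 119, 244, 242]
360 [-736, -739, -739, -738, -740, -737, 41, 50, 129, 145, 129, 129, 120, 306, 306]
300 [-735, -738, -736, -740, -738, -735, 3, 50, 121, 143, 144, 130, 130, 309, 306]
240 [-736, -738, -737, -734, -735, -738, 2, 49, 130, 132, 131, 131, 131, 309, 307]
180 [-652, -655, -664, -655, -738, -740, 1, 34, 6, 6, 4, 163, 15, 308, 306]
120 [0, 0, 5, 4, 247, -736, 4, 4, 4, 10
[... 312 characters left out ...]
8, -9, 235, 243, 243]
-180 [-9, 0, 0, -1, -735, -739, 0, 63, 171, 175, 63, -9, 307, 258, 238]
-240 [-9, -9, -660, -660, -737, -739, 21, 19, -745, 196, 278, 306, 310, 237, 298]
-300 [-9, -9, -9, -738, -739, -733, 10, 21, -745, -9, -9, 17, -1, 237, 299]
-360 [-9, -9, -747, -737, -737, -738, 10, 11, 11, 10, 17, 18, -2, 237, 299]
-420 [-9, -9, -745, -744, -739, -740, 10, 11, 11, 11, 15, 10, 29, 236, 298]
-480 [-9, -9, -746, 538, 391, 537, -25, 4, 12, 5, 3, 36, 35, 236, 298]
-540 [-9, -9, -746, 522, 418, 531, -43, 13, 11, 3, 4, 4, 34, 236, 299]
-600 [-9, -751, -746, -737, 331, 330, -46, 3, 11, 7, 104, 126, 2, 348, 348]
-660 [-9, -748, -744, -739, -736, -739, -45, 3, 14, 13, 113, 125, 6, 347, 387]
```

Run:
```python
from h import *
H={}
for n in("top","side"):
    d=np.load(n+"0.npz")["d"]; f,cx,cy,R,t=cam(n)
    print(n,"cam pos",(-R.T@t).round(0))
    v,u=np.nonzero(d>0); q=d[v,u]; P=(np.c_[(u-cx)*q/f,(v-cy)*q/f,q]-t)@R
    m=(P[:,0]>-100)&(P[:,0]<620)&(abs(P[:,1]+0)<330)&(P[:,2]>150)
    H={}
    for (x,y,z),a,b in zip(P[m],u[m],v[m]):
        k=(int(x//40),int(y//40))
        if z>H.get(k,(0,))[0]: H[k]=(z,a,b)
    print("x:",[i*40 for i in range(-1,15)])
    for j in range(5,-8,-1): print(j*40,[ "%d@%d,%d"%H[(i,j)] if (i,j) in H else "." for i in range(-1,15)])
p=np.load("top0.npz")["p"][:,:,::-1]; s=np.load("side0.npz")["p"][:,:,::-1]
a=cv2.resize(p[20:420,400:560],None,fx=1.5,fy=1.5); b=cv2.resize(s[0:240,290:560],None,fx=1.75,fy=1.75)
im=np.zeros((600,240+473,3),np.uint8); im[:a.shape[0],:240]=a; im[:b.shape[0],240:240+b.shape[1]]=b
cv2.imwrite("pics/c3.png",im)
```

```text
top cam pos [310. 383. 969.]
x: [-40, 0, 40, 80, 120, 160, 200, 240, 280, 320, 360, 400, 440, 480, 520, 560]
200 ['.', '.', '.', '.', '.', '.', '.', '.', '.', '.', '.', '.', '.', '.', '.', '.']
160 ['.', '.', '.', '.', '.', '.', '.', '.', '.', '.', '.', '.', '.', '.', '.', '.']
120 ['.', '.', '.', '.', '.', '.', '234@444,353', '.', '.', '.', '.', '.', '.', '.', '.', '.']
80 ['.', '.', '.', '220@463,419', '276@486,399', '283@487,379', '287@485,355', '251@473,337', '.', '.', '.', '.', '.', '.', '.', '.']
40 ['.', '.', '.', '.', '306@526,403', '371@552,381', '370@551,374', '276@509,338', '.', '351@530,251', '354@531,249', '327@510,205', '320@509,194', '.', '.', '.']
0 ['.', '.', '.', '.', '342@558,410', '379@559,385', '380@559,378', '342@559,343', '390@559,292', '381@559,277', '379@559,217', '384@558,186', '384@558,176', '.', '.', '261@492,104']
-40 ['.', '.', '.', '.', '278@547,416', '.', '.', '253@529,332', '.', '.', '258@522,240', '183@497,225', '279@524,190', '271@537,160', '268@527,148', '342@559,80']
-80 ['.', '.', '.', '.', '.', '.', '.', '.', '.', '.', '.', '.', '.', '269@553,16
[... 1625 characters left out ...]
1,72']
-80 ['.', '.', '.', '.', '.', '.', '.', '514@403,0', '413@382,44', '383@367,56', '377@340,58', '386@335,54', '413@320,42', '264@301,102', '263@289,102', '336@262,72']
-120 ['.', '.', '.', '.', '.', '.', '.', '.', '.', '318@367,82', '362@353,64', '.', '161@313,136', '.', '.', '.']
-160 ['.', '.', '.', '.', '.', '.', '.', '.', '.', '.', '.', '.', '171@311,131', '168@310,131', '.', '.']
-200 ['.', '.', '.', '.', '.', '.', '.', '.', '.', '.', '.', '.', '169@311,130', '180@302,124', '.', '.']
-240 ['.', '.', '.', '.', '.', '.', '.', '.', '.', '.', '.', '.', '.', '185@301,121', '196@296,116', '278@275,88']
-280 ['.', '.', '.', '.', '.', '.', '.', '.', '.', '.', '.', '.', '.', '.', '.', '.']
```

View pics/c3.png

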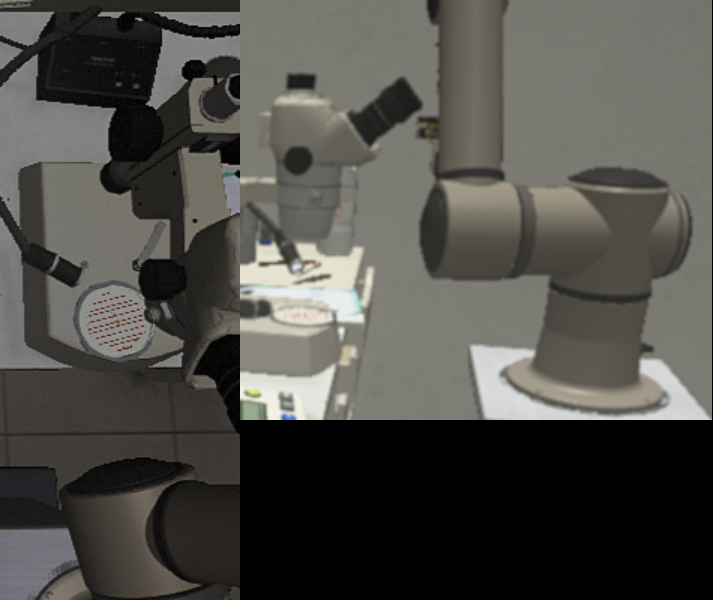

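The crop shows the microscope standing between the arm and the balance. Its eyepieces are at x 280–340, y -100 to 40, and its top is at z≈414. The arm therefore has to pass over it at z≈500 or more. I start by rising, aligning the yaw with the balance (9.8°) and shutting the gripper.

```bash
python3 -m crank '[[[0,0,0,-3,3],[0,0,0,-6,6],[0,0,0,-9,9],[0,0,0,-12,12.2],[0,0,0,-15,12.2],[0,0,0,-18,12.2],[0,0,0,-21,12.2],[0,0,0,-24,12.2],[0,0,0,-27,12.2],[0,0,0,-29,12.2]]]'
python3 - <<'E'
from plant import bot
o=bot.get_obs(); print(o["joint_positions"],o["tool_pos"],o["tcp_rot"],o["grip_width"])
import numpy as np
from scipy.optimize import least_squares
q=[np.array([-1.333,.342,1.524]),o["joint_positions"][:3]]
t=[np.array([196.608,-486.816,226.741]),o["tool_pos"]]
for a,b in zip(q,t):
    c,s=np.cos(a[0]),np.sin(a[0]); print("fwd",b[0]*c+b[1]*s,"left",-b[0]*s+b[1]*c)
def res(p): # L1,L2,hT
    r=[]
    for a,b in zip(q,t):
        f=b[0]*np.cos(a[0])+b[1]*np.sin(a[0])
        r+=[p[0]*np.sin(a[1])+p[1]*np.sin(a[1]+a[2])-f, p[2]+p[0]*np.cos(a[1])+p[1]*np.cos(a[1]+a[2])-b[2]]
    return r
s=least_squares(res,[400,400,100]);print(s.x,s.fun)
E
```

```text
time: 1.1
tool_pos: [196.6, -486.7, 518.6]
tcp_rot: [3.14, -0.0, 0.171]
contact_force: [0.1, -0.7, 0.5]
grip_width: 16.2
finger_force: 0.0
[-1.33297159e+00  3.22355727e-01  7.69636120e-01  1.21381040e-05
  2.04776191e+00  6.69403456e-02] [ 196.59102957 -486.66971014  518.56387139] [ 3.13975859e+00 -1.33753548e-04  1.70890092e-01] 16.166061845903858
fwd 519.4300057965668 left 76.40021333856721
fwd 519.2860055482669 left 76.40342999317109
[ 508.55461145  382.82440654 -140.57720474] [ 17.38947282   0.40696527 -18.40056975  -0.406964  ]
```

Run:
```python
from h import *
A=[]
for n in("top","side"):
    d=np.load(n+"0.npz")["d"]; f,cx,cy,R,t=cam(n)
    v,u=np.nonzero(d>0); q=d[v,u]; A.append((np.c_[(u-cx)*q/f,(v-cy)*q/f,q]-t)@R)
P=np.vstack(A); r=np.hypot(P[:,0],P[:,1]); c,s=np.cos(-1.333),np.sin(-1.333)
F=P[:,0]*c+P[:,1]*s; L=-P[:,0]*s+P[:,1]*c
for z in range(180,520,30):
    m=(abs(P[:,2]-z)<15)&(r<600)&(P[:,1]>-250)&(P[:,1]<150)&(P[:,0]>0)
    a=m&(P[:,0]<272); e=m&(P[:,0]>=272)
    g=lambda x:np.percentile(x,[0,2,98,100]).round(0) if len(x) else None
    print(z,"arm L",g(L[a]),"F",g(F[a]),"r",g(r[a]),"| micro x",g(P[e,0]),"r",g(r[e]))
```

```text
180 arm L [ 15.  20. 252. 257.] F [-66. -64.  -9.  38.] r [ 59.  63. 254. 258.] | micro x [384. 395. 594. 600.] r [385. 395. 595. 600.]
210 arm L [ 15.  21. 257. 259.] F [-73. -69.  16.  62.] r [ 58.  64. 258. 260.] | micro x [378. 384. 596. 599.] r [379. 385. 597. 600.]
240 arm L [ 15.  24. 256. 258.] F [-74. -67.  37.  62.] r [ 61.  65. 257. 259.] | micro x [372. 379. 596. 600.] r [372. 379. 596. 600.]
270 arm L [ 15.  30. 251. 255.] F [-68. -59.  39.  56.] r [ 59.  64. 251. 255.] | micro x [371. 382. 597. 600.] r [372. 382. 598. 600.]
300 arm L [ -4.  19. 240. 243.] F [-63. -51.  28.  46.] r [  4.  38. 240. 243.] | micro x [321. 329. 598. 600.] r [322. 330. 598. 600.]
330 arm L [155. 161. 236. 239.] F [-14. -11.  38.  47.] r [157. 161. 239. 242.] | micro x [311. 325. 597. 600.] r [312. 326. 597. 600.]
360 arm L [156. 165. 236. 267.] F [-3. -0. 40. 56.] r [160. 166. 240. 272.] | micro x [274. 297. 466. 474.] r [274. 299. 466. 474.]
390 arm L [157. 160. 238. 267.] F [  7.   9.  63. 115.] r [162. 165. 247. 275.] | micro x [272. 279. 465. 471.] r [273. 281. 465. 471.]
420 arm L [160. 161. 238. 238.] F [18. 21. 72. 81.] r [165. 168. 248. 250.] | micro x [289. 291. 455. 457.] r [289. 292. 455. 458.]
450 arm L [160. 161. 238. 239.] F [30. 32. 85. 93.] r [169. 171. 252. 255.] | micro x None r None
480 arm L [160. 162. 238. 239.] F [ 40.  42.  95. 106.] r [173. 175. 256. 259.] | micro x None r None
510 arm L [161. 163. 237. 238.] F [ 50.  52. 108. 120.] r [177. 178. 260. 264.] | micro x None r None
```

Run:
```python
import numpy as np
y=np.radians(9.8);c,s=np.cos(y),np.sin(y)
az=np.radians(np.linspace(-68,37,21)); r=np.linspace(525,450,21)
P=np.c_[r*np.cos(az),r*np.sin(az)]; P[0]=[196.6,-486.8]
for k in(0,10):
    D=P[k+1:k+11]-P[k]
    print(np.c_[D@[c,s],D@[s,-c]].round(0)/10, P[k+10])
```

```text
[[  4.5  -1.6]
 [  8.9  -3.6]
 [ 13.   -5.9]
 [ 16.8  -8.6]
 [ 20.4 -11.7]
 [ 23.6 -15. ]
 [ 26.5 -18.6]
 [ 29.1 -22.4]
 [ 31.2 -26.3]
 [ 33.  -30.5]] [ 469.76984594 -130.27870834]
[[  1.4  -4.2]
 [  2.3  -8.6]
 [  2.9 -12.9]
 [  3.  -17.3]
 [  2.8 -21.6]
 [  2.2 -25.9]
 [  1.1 -30. ]
 [ -0.3 -34. ]
 [ -2.  -37.8]
 [ -4.1 -41.4]] [359.38597952 270.81676042]
```

```bash
python3 -m crank '[[[0,4.5,-1.6,-1,0],[0,8.9,-3.6,-2,0],[0,13,-5.9,-2,0],[0,16.8,-8.6,-2,0],[0,20.4,-11.7,-2,0],[0,23.6,-15,-2,0],[0,26.5,-18.6,-2,0],[0,29.1,-22.4,-2,0],[0,31.2,-26.3,-2,0],[0,33,-30.5,-2,0]]]'
```

```text
time: 2.1
tool_pos: [470.6, -128.5, 535.9]
tcp_rot: [-3.141, 0.001, 0.171]
contact_force: [0.9, -0.3, 0.3]
grip_width: 0.7
finger_force: 0.0
```

```bash
python3 -m crank '[[[0,1.4,-4.2,0,0],[0,2.3,-8.6,0,0],[0,2.9,-12.9,0,0],[0,3,-17.3,0,0],[0,2.8,-21.6,0,0],[0,2.2,-25.9,0,0],[0,1.1,-30,0,0],[0,-0.3,-34,0,0],[0,-2,-37.8,0,0],[0,-4.1,-41.4,0,0]]]'
```

```text
time: 3.1
tool_pos: [358.2, 272.3, 536.0]
tcp_rot: [3.141, 0.001, 0.171]
contact_force: [0.6, 0.5, -0.7]
grip_width: 0.7
finger_force: 0.0
```

```bash
python3 -m crank '[[[0,1.5,-0.4,-0,0],[0,4,-1,4,0],[0,7,-1.7,8,0],[0,10,-2.4,12,0],[0,13,-3.1,16,0],[0,16,-3.8,20,0],[0,18.5,-4.5,24,0],[0,20.5,-5,28,0],[0,21.7,-5.2,32,0],[0,21.7,-5.2,33.7,0]]]'
python3 - <<'E'
from h import *
o=bot.get_obs();print(o["tool_pos"],o["contact_force"])
for n in("side","top"):
    p,d=bot.capture(n); np.savez(n+"1.npz",p=p,d=d)
    if n=="side": a=cv2.resize(p[60:260,160:345,::-1],None,fx=2.1,fy=2.1,interpolation=cv2.INTER_CUBIC)
    else: b=cv2.resize(p[80:280,215:400,::-1],None,fx=2.1,fy=2.1,interpolation=cv2.INTER_CUBIC)
    print(n,proj(n,o["tool_pos"]))
cv2.imwrite("pics/d1.png",np.hstack([a,b]))
print(bot.get_obs()["tool_pos"])
E
```

```text
time: 4.1
tool_pos: [563.4, 358.2, 193.4]
tcp_rot: [3.139, 0.008, 0.17]
contact_force: [-0.2, 0.1, 1.1]
grip_width: 0.4
finger_force: 0.0
[563.4221149  358.20792085 193.37527023] [-0.20939944  0.09594348  1.12659409]
side [230.79946882 163.39756113]
top [280.94851674 138.98897299]
[562.60152196 358.16302736 195.02366583]
```

View pics/d1.png

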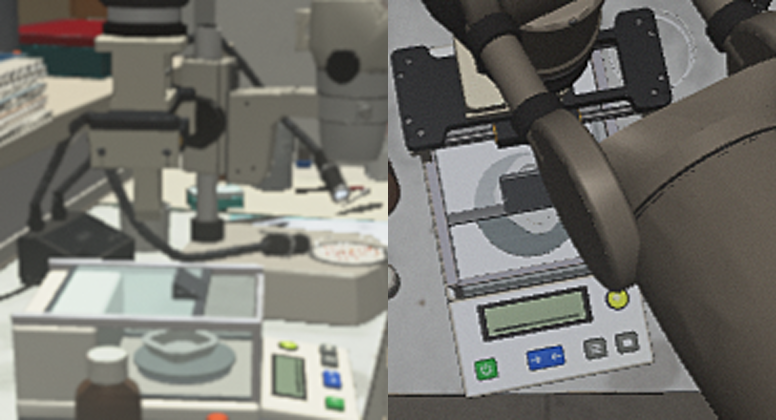

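The picture shows the closed fingertips (side crop (150,228)) above the lid behind the catch (side crop (187,285)). A depth check follows to get the tip height and the gap to the catch.

Run:
```python
from h import *
d=np.load("side1.npz")["d"]
f,cx,cy,R,t=cam("side")
v,u=np.nonzero(d>0); q=d[v,u]; P=(np.c_[(u-cx)*q/f,(v-cy)*q/f,q]-t)@R
y=np.radians(9.8);c,s=np.cos(y),np.sin(y); T=np.array([562.6,358.2,195.0])
D=P-T; X=D[:,0]*c+D[:,1]*s; Y=-D[:,0]*s+D[:,1]*c
m=(abs(X)<40)&(abs(Y)<30)&(D[:,2]>-25)&(D[:,2]<60)
for r in range(v[m].min(),v[m].max()+1,2):
    k=m&(v==r); print(r,k.sum(),"u",u[k].min(),u[k].max(),"X",X[k].min().round(1),X[k].max().round(1),"Y",np.median(Y[k]).round(1),"z",P[k,2].min().round(1),P[k,2].max().round(1))
# catch in tool-aligned coordinates: dark pixels
d0=np.load("top0.npz");p=d0["p"];dd=d0["d"];f,cx,cy,R,t=cam("top")
v,u=np.nonzero(dd>0);q=dd[v,u];P=(np.c_[(u-cx)*q/f,(v-cy)*q/f,q]-t)@R;g=p[v,u].max(1)
D=P-T;X=D[:,0]*c+D[:,1]*s;Y=-D[:,0]*s+D[:,1]*c
k=(abs(X)<80)&(abs(Y)<40)&(P[:,2]>132)&(P[:,2]<150)
print("catch X",np.percentile(X[k],[0,50,95,100]).round(1),"Y",np.percentile(Y[k],[0,2,98,100]).round(1),"zmax",P[k,2].max())
d0=np.load("side0.npz");p=d0["p"];dd=d0["d"];f,cx,cy,R,t=cam("side")
v,u=np.nonzero(dd>0);q=dd[v,u];P=(np.c_[(u-cx)*q/f,(v-cy)*q/f,q]-t)@R
D=P-T;X=D[:,0]*c+D[:,1]*s;Y=-D[:,0]*s+D[:,1]*c
k=(abs(X)<80)&(abs(Y)<45)&(P[:,2]>132)&(P[:,2]<150)
print("side catch X",np.percentile(X[k],[0,50,95,100]).round(1),"Y",np.percentile(Y[k],[0,2,98,100]).round(1),"zmax",P[k,2].max())
```

```text
141 14 u 223 236 X -8.4 12.4 Y 18.4 z 234.6 241.8
143 14 u 223 236 X -8.4 12.3 Y 19.9 z 231.3 238.5
145 14 u 223 236 X -8.7 12.5 Y 20.1 z 228.1 234.6
147 14 u 223 236 X -8.4 12.6 Y 19.4 z 223.6 230.8
149 14 u 223 236 X -8.5 12.7 Y 18.4 z 219.6 227.4
151 14 u 223 236 X -8.5 13.7 Y 19.2 z 216.1 223.1
153 14 u 223 236 X -8.6 13.6 Y 18.1 z 211.5 219.5
155 14 u 223 236 X -8.4 13.3 Y 17.7 z 208.0 215.1
157 14 u 223 236 X -8.8 13.3 Y 18.2 z 204.4 211.1
159 13 u 224 236 X -8.6 11.1 Y 17.0 z 200.0 206.9
161 13 u 224 236 X -8.6 12.0 Y 14.3 z 196.8 202.5
163 12 u 224 235 X -8.9 13.2 Y 10.5 z 195.5 197.8
165 11 u 225 235 X -8.0 11.6 Y 4.5 z 190.9 191.9
catch X [-48.9 -33.5 -24.1 -22.6] Y [-22.5 -21.2  26.6  27.5] zmax 145.09855016136615
side catch X [-38.5 -29.5 -23.3 -22. ] Y [-19.6 -17.6  29.2  29.9] zmax 141.05886389061746
```

```bash
python3 -m crank '[[[0,0,-0.3,1,0],[0,0,-0.3,2,0],[0,0,-0.3,3,0],[0,0,-0.3,4,0],[0,0,-0.3,5,0],[0,0,-0.3,5.5,0],[0,0,-0.3,6,0],[0,0,-0.3,6,0],[0,0,-0.3,6,0],[0,0,-0.3,6,0]]]'
```

```text
time: 5.2
tool_pos: [563.9, 362.1, 140.2]
tcp_rot: [-3.141, -0.001, 0.171]
contact_force: [0.6, 0.3, 0.2]
grip_width: 0.4
finger_force: 0.0
```

```bash
python3 -m crank '[[[0,0,0,0.5,0],[0,0,0,0.9,0],[0,0,0,0.9,0],[0,-0.5,0,0.9,0],[0,-1,0,0.9,0],[0,-1.4,0,0.9,0],[0,-1.8,0,0.9,0],[0,-2.2,0,0.9,0],[0,-2.6,0,0.9,0],[0,-3,0,0.9,0]]]'
```

```text
time: 6.2
tool_pos: [533.9, 356.8, 130.9]
tcp_rot: [3.142, -0.001, 0.171]
contact_force: [1.4, -0.3, 0.7]
grip_width: 0.6
finger_force: 0.7
```

Contact force is +1.4 N in x, so the lid is sliding. I'll keep pushing.

```bash
python3 -m crank '[[[0,-0.3,0,0,0],[0,-0.6,0,0,0],[0,-0.9,0,0,0],[0,-1.2,0,0,0],[0,-1.5,0,0,0],[0,-1.8,0,0,0],[0,-2.1,0,0,0],[0,-2.4,0,0,0],[0,-2.6,0,0,0],[0,-2.8,0,0,0]]]'
```

```text
time: 7.2
tool_pos: [506.3, 352.0, 130.7]
tcp_rot: [3.141, 0.0, 0.171]
contact_force: [0.7, -0.3, 0.2]
grip_width: 0.2
finger_force: 0.6
```

```bash
python3 -m crank '[[[0,-0.1,0,0,0],[0,-0.2,0,0,0],[0,-0.3,0,0,0],[0,-0.4,0,0,0],[0,-0.45,0,0,0],[0,-0.5,0,0,0],[0,-0.55,0,0,0],[0,-0.6,0,0,0],[0,-0.65,0,0,0],[0,-0.7,0,0,0]]]'
```

```text
time: 8.2
tool_pos: [501.3, 351.1, 130.8]
tcp_rot: [-3.141, -0.004, 0.171]
contact_force: [8.8, 1.1, -4.5]
grip_width: 0.4
finger_force: 4.5
```

The stop is reached: 8.8 N, 63 mm of travel as estimated. Now I back off and rise.

```bash
python3 -m crank '[[[0,0.3,0,0,0],[0,0.8,0,0,0],[0,1.5,0,0,0],[0,1.5,0,-0.5,0],[0,1.5,0,-1.5,0],[0,1.5,0,-3,0],[0,1.5,0,-5,0],[0,0,0,-7,0],[0,-3,0,-7,0],[0,-6,0,-7,0]]]'
python3 - <<'E'
from h import *
p,d=bot.capture("side"); np.savez("side2.npz",p=p,d=d)
a=cv2.resize(p[130:280,160:345,::-1],None,fx=3,fy=3,interpolation=cv2.INTER_CUBIC); cv2.imwrite("pics/e1.png",a)
f,cx,cy,R,t=cam("side");v,u=np.nonzero(d>0);q=d[v,u];P=(np.c_[(u-cx)*q/f,(v-cy)*q/f,q]-t)@R
y=np.radians(9.8);c,s=np.cos(y),np.sin(y);D=P-[387.7,339.3,0];X=D[:,0]*c+D[:,1]*s-143;Y=-D[:,0]*s+D[:,1]*c
k=(abs(X)<80)&(abs(Y)<45)&(P[:,2]>132)&(P[:,2]<150)
print("catch balance X",np.percentile(X[k],[0,50,95,100]).round(1))
print(bot.get_obs()["tool_pos"],bot.get_obs()["contact_force"])
E
```

```text
time: 9.2
tool_pos: [439.9, 340.7, 202.1]
tcp_rot: [-3.141, -0.002, 0.17]
contact_force: [0.4, 0.1, -0.5]
grip_width: 0.4
finger_force: 0.0
catch balance X [-56.  -46.  -39.4 -38.4]
[434.9338634  339.89278243 201.74540932] [-2.85076493  0.34016076 -0.800696  ]
```

View pics/e1.png

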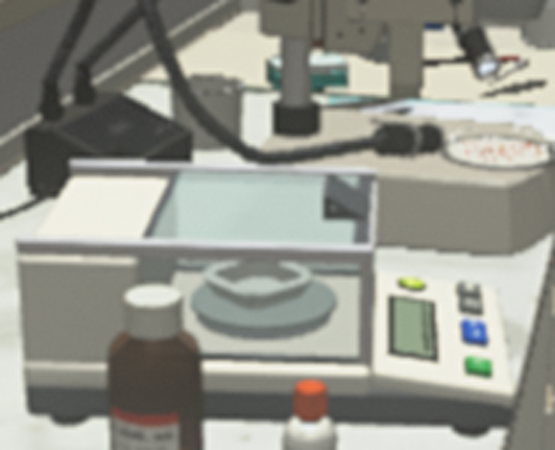

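The picture shows the lid shut, with the catch at the front edge (345,195). Now to a place above the tare key.

```bash
python3 -m crank '[[[0,-3,-0.5,0,0],[0,-5.2,-0.9,0,0],[0,-5.2,-0.9,2,0],[0,-5.2,-0.9,5,0],[0,-5.2,-0.9,8,0],[0,-5.2,-0.9,11,0],[0,-5.2,-0.9,13,0],[0,-5.2,-0.9,14,0],[0,-5.2,-0.9,14,0],[0,-5.2,-0.9,14,0]]]'
python3 - <<'E'
from h import *
a=[]
for n,(r0,c0) in(("side",(150,230)),("top",(190,215))):
    p,d=bot.capture(n); a.append(cv2.resize(p[r0:r0+120,c0:c0+130,::-1],None,fx=3,fy=3,interpolation=cv2.INTER_CUBIC))
cv2.imwrite("pics/f1.png",np.hstack(a)); print(bot.get_obs()["tool_pos"])
E
```

```text
time: 10.25
tool_pos: [388.3, 341.2, 61.7]
tcp_rot: [-3.141, -0.001, 0.171]
contact_force: [0.6, 0.4, 0.3]
grip_width: 0.5
finger_force: 0.0
[388.48073527 341.2545277   62.01390565]
```

View pics/f1.png

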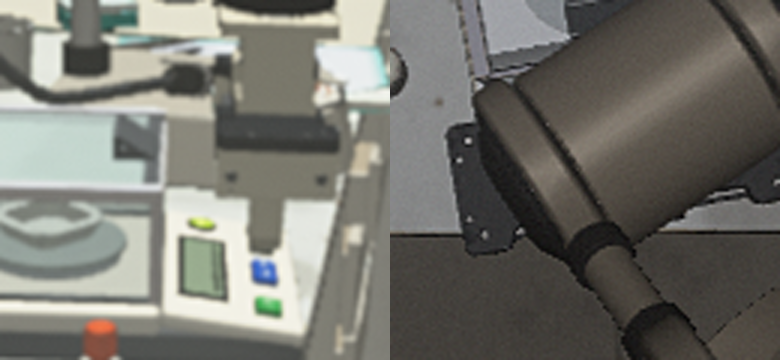

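The side view shows the tips at (265,252) directly above the blue key at (265,268), clear of the other keys. Now I descend slowly.

```bash
python3 -m crank '[[[0,-0.1,0.1,0.4,0],[0,-0.1,0.1,0.8,0],[0,-0.1,0.1,1.1,0],[0,-0.1,0.1,1.3,0],[0,-0.1,0.1,1.4,0],[0,-0.1,0.1,1.5,0],[0,-0.1,0.1,1.6,0],[0,-0.1,0.1,1.6,0],[0,-0.1,0.1,1.6,0],[0,-0.1,0.1,1.6,0]]]'
```

```text
time: 11.35
tool_pos: [387.0, 339.6, 44.8]
tcp_rot: [3.142, -0.0, 0.171]
contact_force: [1.4, -0.1, 1.9]
grip_width: 0.5
finger_force: 1.0
```

```bash
python3 -m crank '[[[0,0,0,0.05,0],[0,0,0,0.1,0],[0,0,0,0.15,0],[0,0,0,0.2,0],[0,0,0,0.25,0],[0,0,0,0.3,0],[0,0,0,0.3,0],[0,0,0,0.3,0],[0,0,0,0.3,0],[0,0,0,0.3,0]]]'
```

```text
time: 12.35
tool_pos: [387.3, 339.7, 42.6]
tcp_rot: [-3.141, -0.001, 0.171]
contact_force: [-0.6, -2.8, 10.6]
grip_width: 0.2
finger_force: 5.4
```

10.6 N means the key is bottomed. Release and clear.

```bash
python3 -m crank '[[[0,0,0,-0.3,0],[0,0,0,-0.8,0],[0,0,0,-2,0],[0,0,0,-4,0],[0,0,0,-7,0],[0,0,0,-10,0],[0,0,0,-13,0],[0,0,0,-16,0],[0,0,0,-18,0],[0,0,0,-18,0]]]'
python3 -m crank '[[[0,0,0,0,0],[0,0,0,0,0],[0,0,0,0,0],[0,0,0,0,0],[0,0,0,0,0],[0,0,0,0,0],[0,0,0,0,0],[0,0,0,0,0],[0,0,0,0,0],[0,0,0,0,0]]]'
python3 - <<'E'
from h import *
p,d=bot.capture("side"); cv2.imwrite("pics/g1.png",cv2.resize(p[150:330,160:345,::-1],None,fx=3,fy=3,interpolation=cv2.INTER_CUBIC)); print(bot.get_obs()["contact_force"])
E
```

```text
time: 13.35
tool_pos: [387.8, 340.4, 225.1]
tcp_rot: [-3.139, -0.005, 0.171]
contact_force: [1.2, -0.2, -0.3]
grip_width: 0.5
finger_force: 0.0
time: 14.35
tool_pos: [386.9, 339.6, 221.7]
tcp_rot: [3.142, -0.0, 0.171]
contact_force: [1.4, -0.5, 0.6]
grip_width: 0.3
finger_force: 0.0
[-0.0782621  -0.46183352 -0.3758028 ]
```

View pics/g1.png

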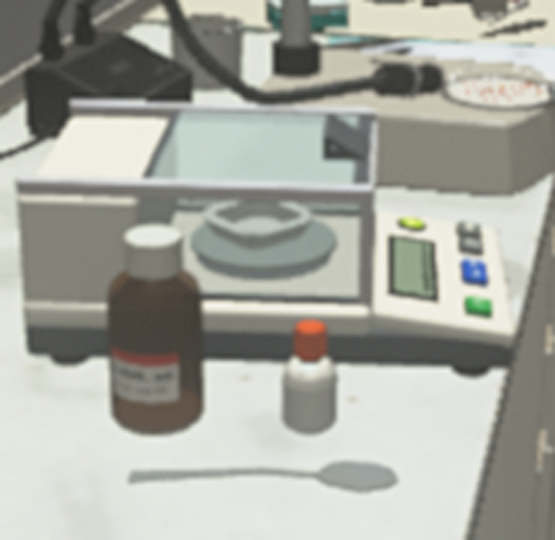

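The lid is shut (catch at (345,135)), the blue key at (473,270) is up, and the bottles, spoon and boat are undisturbed.

```bash
python3 -c "
from plant import bot
print(bot.close_job())"
```

```text
the job is handed in; nothing more can be done
None
```

I pushed the lid shut against its stop (about 9 N) and pressed the tare key to its stop (about 11 N), and it came back up; the hand is clear, nothing else looks moved, and the job is handed in, though no verdict was returned.

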